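Lock the clip-lid box in opposite pairs

TASK

Lock the lid of the see-through storage box by pressing its four hinged clips down with a fingertip until each snaps shut, one at a time: first the clip on the side nearest the robot, then the one opposite on the far side, then the left one and last the right one, so that the seal closes evenly. Press lightly, and do not pick up, tip or shove the box about. Leave the tin and the two jars beside it where they stand.

Things in the scene. Friction and masses are not known exactly. Their poses are not given: they have to be found in the camera images.
- clip_box: Loose see-through storage box, lemon and lime inside, 0.7 to 1 kg; tub 106 (x) x 136 (y) mm; flat grey lid 116 x 146 mm, top 80 mm above the table, its low ridge 83 mm. A grey hinged clip on the middle of each lid side. Origin: centre of the underside. z up, x away from the robot (ahead and to the right, yaw -0.7 to -0.2 rad), y to the box's left.
- clip_near (a joint): Angle (rad) of the clip nearest the robot: 0 level, sticking out from the lid; negative slopes up; 1.57 folded down flat to the wall (shut). Starts open, near -0.15. A spring holds it open or shut: pushed down with 2 to 6 N past about 0.9 it snaps to 1.57 by itself and stays; let go earlier it swings back up.
- clip_near_edge (a point): Middle of the free edge of the near clip, a flat flap 46 mm wide, 30 mm from hinge to free edge, 3 mm thick. Its hinge line lies 76 mm up, at x = -61 mm in the box's frame. Open, this point is about 80 mm up and 30 mm outside the hinge; shut, 46 mm up, straight below the hinge.
- clip_far (a joint): Angle (rad) of the clip farthest from the robot: 0 level, sticking out from the lid; negative slopes up; 1.57 folded down flat to the wall (shut). Starts open, near -0.15. A spring holds it open or shut: pushed down with 2 to 6 N past about 0.9 it snaps to 1.57 by itself and stays; let go earlier it swings back up.
- clip_far_edge (a point): Middle of the free edge of the far clip, a flat flap 46 mm wide, 30 mm from hinge to free edge, 3 mm thick. Its hinge line lies 76 mm up, at x = +61 mm in the box's frame. Open, this point is about 80 mm up and 30 mm outside the hinge; shut, 46 mm up, straight below the hinge.
- clip_left (a joint): Angle (rad) of the clip on the left: 0 level, sticking out from the lid; negative slopes up; 1.57 folded down flat to the wall (shut). Starts open, near -0.15. A spring holds it open or shut: pushed down with 2 to 6 N past about 0.9 it snaps to 1.57 by itself and stays; let go earlier it swings back up.
- clip_left_edge (a point): Middle of the free edge of the left clip, a flat flap 46 mm wide, 30 mm from hinge to free edge, 3 mm thick. Its hinge line lies 76 mm up, at y = +76 mm in the box's frame. Open, this point is about 80 mm up and 30 mm outside the hinge; shut, 46 mm up, straight below the hinge.
- clip_right (a joint): Angle (rad) of the clip on the right: 0 level, sticking out from the lid; negative slopes up; 1.57 folded down flat to the wall (shut). Starts open, near -0.15. A spring holds it open or shut: pushed down with 2 to 6 N past about 0.9 it snaps to 1.57 by itself and stays; let go earlier it swings back up.
- clip_right_edge (a point): Middle of the free edge of the right clip, a flat flap 46 mm wide, 30 mm from hinge to free edge, 3 mm thick. Its hinge line lies 76 mm up, at y = -76 mm in the box's frame. Open, this point is about 80 mm up and 30 mm outside the hinge; shut, 46 mm up, straight below the hinge.
- tomato_tin: Bystander: low tin, 75 mm wide, 58 mm tall, loose, off the right side of the box, towards the robot. Origin: centre of its underside.
- mustard_jar: Bystander: round jar with a red lid, 62 mm wide, 86 mm tall, loose, off the far left corner. Origin: centre of its underside. (Beyond it, left of the box, stands a fixed round rice cooker: axis at world x 0.74, y 0.04, radius 220 mm, 360 mm tall with its handle; keep the arm clear of it.)
- honey_jar: Bystander: round jar with a green lid, 68 mm wide, 84 mm tall, loose, off the far right corner. Origin: centre of its underside.

How it is judged:
By the outcome, as a careful person would: the job done as asked, in the order asked, and still so for the second after the job is handed in, with the robot touching nothing.
It also fails if it takes over 64 s, if anything falls off the work surface, if the arm or the gripper's body presses on something with over 40 N, if the wrist force passes 120 N, or if a joint passes its speed limit or range.

ROBOT

A 6-joint arm with a two-finger parallel gripper is mounted at the origin on a cart in front of the work surface, level with it; the furniture and walls round the work are solid. World frame = base frame: x ahead of the robot, y to its left, z up, the work surface at z = 0. Lengths are in mm, angles in rad, forces in N, time in s.
With the tool pointing down it reaches from about 275 to 850 mm from the base axis. Payload 19 kg.
Tool frame: the origin (TCP) lies midway between the tips of the shut fingers; the grasp point (between the pads) lies 19 mm behind it; z points along the fingers, y is the line along which they close (so a half turn about z gives the same grasp; the last joint's range is limited). The gripper opens to 85 mm and grips with 20 to 120 N. Pads are 22 mm wide; open, the fingers measure 114 mm over their backs; the gripper's body (76 mm by 85 mm) begins 54 mm behind the grasp point. The pads swing forward as they close: fully open they stand 13 mm farther back than shut.
Start: joints at [-0.134, 0.15, 1.437, -0, 1.554, -0.134], TCP at [574.97, -0.016, 231.267] pointing down, gripper open.
Joint ranges: [-2.8, 2.8], [-0.68, 2.1], [0.12, 2.68], [-1.39, 4.53], [0.16, 2.79], [-2.81, 2.81]. Speed limits (rad/s): [1.89, 1.89, 2.22, 3.01, 3.01, 3.01].

INTERFACE

Orientations are given as [roll, pitch, yaw] about the fixed x, y, z axes, in that order (R = Rz(yaw) Ry(pitch) Rx(roll)).
In Python, from cell import * gives the robot as it stands.
- The arm moves only by the shell command python3 -m jog 'ROWS' [FORCE]. ROWS is JSON, a list of rows, each a list of 3 entries, a list of its own where there are three numbers: the turn, a rotation vector about the tool's x, y, z each as a share of 45 degrees, from -1 to 1, then the shift along the tool's x, y, z each as a share of 0.3 m, from -1 to 1, then the opening, from -1 (shut) to 1 (fully open). A call has 1 to 10 rows; each row is the pose to reach, as a shift and turn from the pose commanded when the call began, along the tool's axes at that moment; what a row does not reach only later rows make up. A row lasts 1/10 s, in which the tool goes at most 50 mm and 8.59 degrees, less where a joint would pass 70% of its speed; a pose out of reach is approached as far as the arm can. A call with a number of a shift or a turn outside -1 to 1 is refused whole. A call with a gripper value outside its range is refused whole. The fingers move at their own pace and stop on an object; FORCE is the grip in N (left out, the last holds). Time passes only in rows, so rows that repeat a pose let the fingers close. It gives the time, the measured TCP pose, the force, the opening and the grip force at its end, in the units of the state.
- sense(): the state, without advancing time (a new reading comes with each control period).
- read_camera(name): name is "scene" or "side" or "wrist"; returns the picture (400x640x3 uint8, blue, green, red); there is no depth.
- camera_info(name): a dict with "fx", "fy", "cx", "cy" (pixels), "world_from_camera" (4x4, takes a point from camera to world coordinates). Camera axes: x right, y down, z forward; pixel columns grow to the right and rows downward; lengths in mm; the calibration is good to about 2 mm. A picture is of the moment at which its call begins: read the wrist's pose just before it. camera_info takes no time and is no camera call; for the wrist camera it gives the pose at the moment of the call.
- close_job(): hands the job in; it is judged then, once.
The state is a dict: "t": time; "q": joint angles; "qvel": joint speeds; "effort": joint torques, N m; "position": TCP position; "eef_rot": TCP orientation; "contact_force": force on the tool from outside, world axes, zero at the start; "wrist_torque": the same for the moment, N m; "opening": opening from 0.0 (shut) to 1.0 (fully open); "grip_force": force on a finger pad.
Only numpy, scipy, OpenCV 4.12 (cv2) and the standard library are available. Lean on these libraries where they do the work, as an engineer would, in place of code of your own. Each camera call takes 0.05 s, during which the arm holds its last target. There are 200 camera calls.

## Working session

There is one attempt and no reset: what is moved stays moved. The work goes in short steps, Python scripts to look and compute and a shell command to move; the robot and the scene stay as the last step left them, time stands still between calls to the robot, and variables do not carry over. Pictures are saved under pics/ and viewed, at most 10 in all, crops included, and the job is handed in when it is done.

```bash
mkdir -p pics; ls; python3 - <<'E'
from cell import *
import cv2,numpy as np
np.set_printoptions(precision=3,suppress=True)
for n in("scene","side","wrist"):
    i=camera_info(n);print(n,i["fx"],i["fy"],i["cx"],i["cy"]);print(np.array(i["world_from_camera"]))
    cv2.imwrite(f"pics/{n}0.png",read_camera(n))
print(sense())
E
```

```text
pics
scene 480.11135748135945 480.11135748135945 317.16387552305645 199.9785408538027
[[ -0.495  -0.623   0.606 -29.536]
 [ -0.869   0.356  -0.344 -44.616]
 [ -0.002  -0.697  -0.717 677.079]
 [  0.      0.      0.      1.   ]]
side 435.30731438830577 435.30731438830577 317.9304145010017 199.2157274001323
[[ -0.999  -0.027   0.021 448.446]
 [ -0.031   0.445  -0.895 481.615]
 [  0.015  -0.895  -0.445 491.266]
 [  0.      0.      0.      1.   ]]
wrist 299.7225699747617 299.7225699747617 318.1305676746592 202.4804274902221
[[  1.      0.001  -0.001 574.31 ]
 [  0.001  -0.966  -0.259  65.459]
 [ -0.001   0.259  -0.966 373.07 ]
 [  0.      0.      0.      1.   ]]
{'t': 0.15, 'q': array([-0.134,  0.151,  1.438, -0.   ,  1.554, -0.134]), 'qvel': array([ 0.001, -0.002, -0.003, -0.   ,  0.001, -0.001]), 'effort': array([  0.002, -71.338, -57.104,  -0.   ,   0.007,  -0.   ]), 'position': array([574.842,   0.011, 230.838]), 'eef_rot': array([-3.141, -0.   ,  1.571]), 'contact_force': array([-0.268, -0.061, -0.699]), 'wrist_torque': array([-0.02 ,  0.033, -0.009]), 'grip_force': 0.0, 'opening': 1.0015615362322086}
```

View pics/scene0.png

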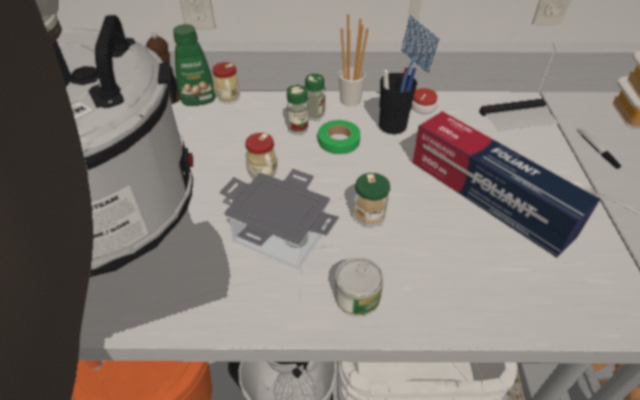

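View pics/wrist0.png

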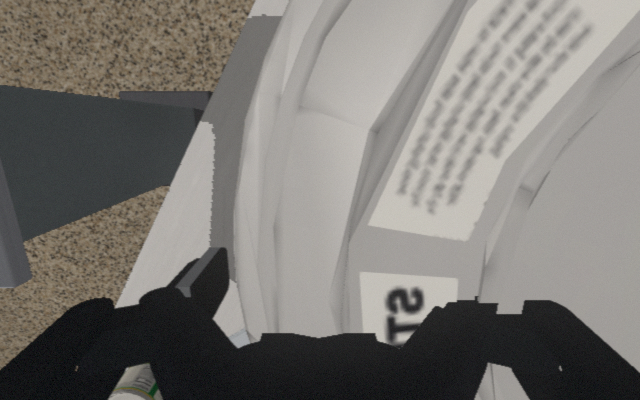

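View pics/side0.png

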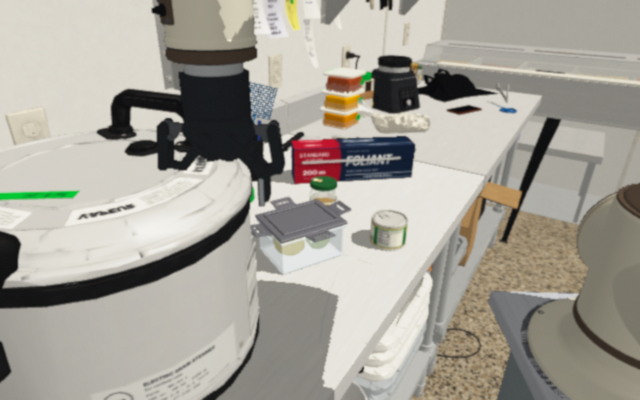

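The scene view shows the lid at about (280,207), its four clips at about (230,187), (298,180), (326,226) and (257,240). The tin is at (358,286), the green jar at (372,198) and the red jar at (261,153). The side view shows the lid at about (303,222). The wrist view shows only the cooker.

```bash
cat > h.py <<'E'
from cell import *
import cv2,numpy as np
np.set_printoptions(precision=2,suppress=True)
def onplane(n,uv,z,T=None):
    i=camera_info(n);T=np.array(i["world_from_camera"]) if T is None else T
    uv=np.atleast_2d(uv).astype(float)
    d=np.c_[(uv[:,0]-i["cx"])/i["fx"],(uv[:,1]-i["cy"])/i["fy"],np.ones(len(uv))]@T[:3,:3].T
    return T[:3,3]+d*((z-T[2,3])/d[:,2])[:,None]
def proj(n,P):
    i=camera_info(n);T=np.linalg.inv(np.array(i["world_from_camera"]));p=np.atleast_2d(P)@T[:3,:3].T+T[:3,3]
    return np.c_[p[:,0]/p[:,2]*i["fx"]+i["cx"],p[:,1]/p[:,2]*i["fy"]+i["cy"]]
def box(c,yaw,P):
    R=np.array([[np.cos(yaw),-np.sin(yaw)],[np.sin(yaw),np.cos(yaw)]]);P=np.atleast_2d(P)
    return np.c_[P[:,:2]@R.T+c[:2],P[:,2]]
E
cat > m.py <<'E'
from h import *
def lid(n,im,roi,seed):
    hsv=cv2.cvtColor(im,cv2.COLOR_BGR2HSV)
    m=((hsv[...,1]<70)&(hsv[...,2]>40)&(hsv[...,2]<140)).astype(np.uint8)
    k=np.zeros_like(m);x0,y0,x1,y1=roi;k[y0:y1,x0:x1]=1;m&=k
    cnt,_=cv2.findContours(m,cv2.RETR_EXTERNAL,cv2.CHAIN_APPROX_NONE)
    c=max(cnt,key=cv2.contourArea)[:,0]
    W=onplane(n,c,80)[:,:2].astype(np.float32)
    M=cv2.moments(W.reshape(-1,1,2));ce=np.array([M['m10'],M['m01']])/M['m00']
    # the box's short axis x: principal direction of minor moment
    yaw=.5*np.arctan2(2*M['mu11'],M['mu20']-M['mu02'])+np.pi/2
    yaw=(yaw+np.pi/2)%np.pi-np.pi/2
    L=(W-ce)@np.array([[np.cos(yaw),-np.sin(yaw)],[np.sin(yaw),np.cos(yaw)]])
    print(n,'area',abs(M['m00']),'expected',116*146+4*46*32,'centre',ce,'yaw',yaw,'ext',L.min(0),L.max(0))
    return c,ce,yaw
if __name__=="__main__":
    for n,roi in(("scene",(205,160,345,255)),("side",(245,185,355,245))):
        im=cv2.imread(f"pics/{n}0.png");c,ce,y=lid(n,im,roi,0)
        cv2.drawContours(im,[c.reshape(-1,1,2)],-1,(0,0,255),1)
        im=cv2.resize(im[130:330,180:440],None,fx=3,fy=3,interpolation=cv2.INTER_NEAREST)if n=="scene" else cv2.resize(im[150:300,220:420],None,fx=4,fy=4,interpolation=cv2.INTER_NEAREST)
        cv2.imwrite(f"pics/{n}_c.png",im)
    print('tcp in scene',proj("scene",sense()["position"]),'cooker axis top',proj("scene",[740,40,360]),proj("scene",[740,40,0]))
    print('tin top',onplane("scene",(358,272),58),'red jar',onplane("scene",(260,143),86),'green',onplane("scene",(373,185),84))
E
python3 m.py
```

```text
scene area 23261.197280961554 expected 22824 centre [ 499.15 -264.52] yaw -1.0441747420131349 ext [ -89.09 -106.13] [ 95.1  107.86]
side area 21689.021345189307 expected 22824 centre [ 499.59 -258.9 ] yaw -0.9322605846264671 ext [ -86.31 -109.47] [ 94.09 113.01]
tcp in scene [[ 76.03 164.66]] cooker axis top [[-10.47  35.34]] [[ 81.45 211.91]]
tin top [[ 325.22 -319.15   58.  ]] red jar [[ 659.44 -308.01   86.  ]] green [[ 455.05 -433.48   84.  ]]
```

View pics/scene_c.png

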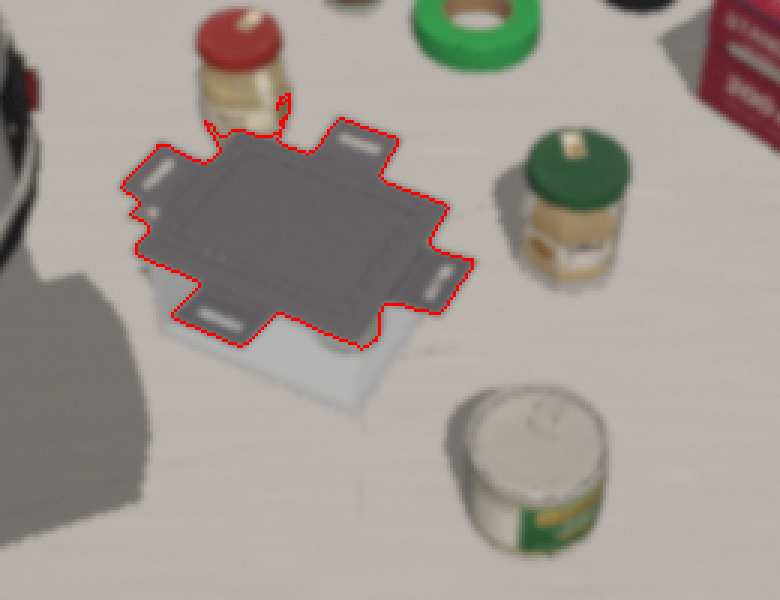

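View pics/side_c.png

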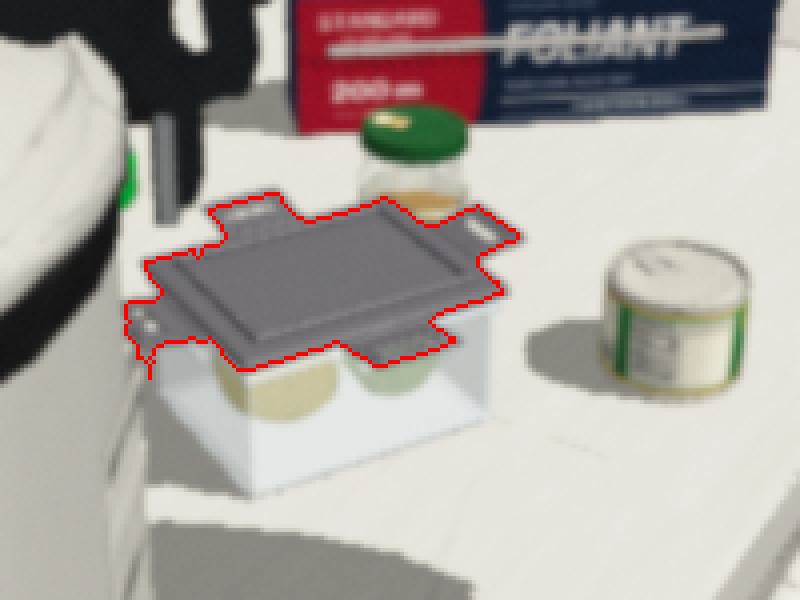

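```bash
python3 - <<'E'
from h import *
s=np.array([[137,252],[365,348],[448,207],[222,130]])/3+[180,130]   # left,bottom,right,top
W=onplane("scene",s,80)[:,:2];print('scene corners',W)
for i in range(4):
    d=W[(i+1)%4]-W[i];print(np.linalg.norm(d),np.arctan2(d[1],d[0]))
print(W.mean(0))
t=np.array([[172,316],[242,346],[473,262],[440,314],[398,138],[342,118],[163,145],[122,187]])/3+[180,130]
T=onplane("scene",t,80)[:,:2].reshape(4,2,2).mean(1);print('tab mids n,r,f,l',T,T.mean(0));d=T[2]-T[0];print(np.linalg.norm(d),np.arctan2(d[1],d[0]));d=T[3]-T[1];print(np.linalg.norm(d),np.arctan2(d[1],d[0])-np.pi/2)
s=np.array([[245,370],[507,292],[385,198],[145,263]])/4+[220,150]
W=onplane("side",s,80)[:,:2];print('side corners',W)
for i in range(4):
    d=W[(i+1)%4]-W[i];print(np.linalg.norm(d),np.arctan2(d[1],d[0]))
print(W.mean(0))
E
```

```text
scene corners [[ 523.28 -180.56]
 [ 399.07 -259.2 ]
 [ 466.95 -350.47]
 [ 592.06 -264.06]]
147.01113779093308 -2.577180068146698
113.74123494842459 -0.9312995691351212
152.04985830240224 0.6043995912081003
108.18164783184321 2.259853053078767
[ 495.34 -263.57]
tab mids n,r,f,l [[ 451.33 -191.23]
 [ 411.35 -323.11]
 [ 548.87 -343.4 ]
 [ 586.81 -210.03]] [ 499.59 -266.94]
180.74442016334135 -1.0007819192948402
208.73644192456297 -0.9983160702290492
side corners [[ 527.23 -170.07]
 [ 409.58 -246.53]
 [ 471.4  -343.92]
 [ 586.57 -265.25]]
140.31346804072277 -2.5653350919046276
115.36127469723733 -1.0051675490708656
139.47108713227834 0.5993046554263153
112.16040494572536 2.1282801397085374
[ 498.69 -256.44]
```

Sizes, headings and the bystanders' places all agree on the box: centre about (499,-263) and yaw about -1.0. I'll lift clear of the cooker, shut the gripper and look from above with the wrist camera.

```bash
python3 -m jog '[[[0,0,0],[0,0,-0.33],1],[[0,0,0],[0,0,-0.33],1],[[0,0,0],[-0.85,-0.27,-0.33],-1],[[0,0,0],[-0.85,-0.27,-0.33],-1],[[0,0,-0.73],[-0.85,-0.27,-0.33],-1],[[0,0,-0.73],[-0.85,-0.27,-0.33],-1],[[0,0,-0.73],[-0.85,-0.27,-0.33],-1],[[0,0,-0.73],[-0.85,-0.27,-0.33],-1],[[0,0,-0.73],[-0.85,-0.27,-0.33],-1],[[0,0,-0.73],[-0.85,-0.27,-0.33],-1]]'
python3 -m jog '[[[0,0,0],[0,0,0],-1],[[0,0,0],[0,0,0],-1]]'
python3 - <<'E'
from h import *
np.save('T1.npy',np.array(camera_info("wrist")["world_from_camera"]))
cv2.imwrite("pics/wrist1.png",read_camera("wrist"));s=sense();print(s["t"],s["position"],s["eef_rot"],s["contact_force"])
E
```

```text
t: 1.15
position: [493.6, -255.9, 329.9]
eef_rot: [-3.141, -0.001, 2.143]
contact_force: [0.1, -0.4, 0.1]
opening: -0.0
grip_force: 0.0
t: 1.35
position: [494.2, -254.3, 330.3]
eef_rot: [-3.142, -0.0, 2.144]
contact_force: [-0.4, 0.5, 1.1]
opening: 0.001
grip_force: 0.0
1.4 [ 494.27 -254.3   330.34] [-3.14  0.    2.14] [-1.2  0.5  0.2]
```

View pics/wrist1.png

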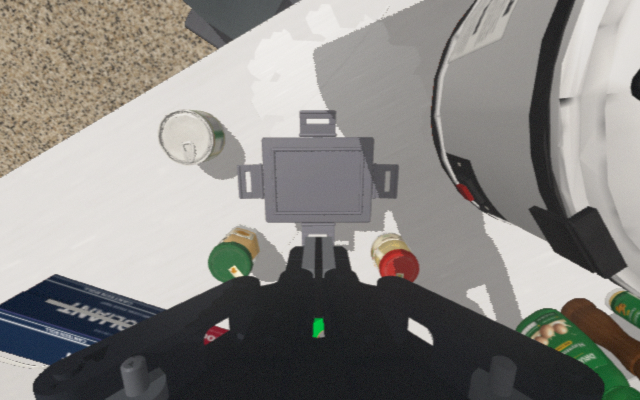

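The wrist view shows the lid square to the picture, corners about (263,138) to (373,222). The near clip's edge is at (318,111), the left clip's at (397,181) and the right clip's at (238,182). The far clip, near (318,235), is partly behind the fingers.

```bash
python3 - <<'E'
from h import *
T=np.load('T1.npy');im=cv2.imread('pics/wrist1.png')
hsv=cv2.cvtColor(im,cv2.COLOR_BGR2HSV)
print(hsv[180,320],hsv[140,300],hsv[181,245],hsv[125,310],hsv[200,420])
m=((hsv[...,1]>15)&(hsv[...,1]<70)&(hsv[...,2]>60)&(hsv[...,2]<140)&(hsv[...,0]>110)).astype(np.uint8);m[:100]=0;m[245:]=0;m[:,:225]=0;m[:,412:]=0
o=cv2.morphologyEx(cv2.morphologyEx(m,cv2.MORPH_CLOSE,np.ones((15,15))),cv2.MORPH_OPEN,np.ones((60,60)))
c=max(cv2.findContours(o,0,1)[0],key=cv2.contourArea)
r=cv2.minAreaRect(c);p=cv2.boxPoints(r);print('lid rect',r)
W=onplane("wrist",p,80,T)[:,:2]
for i in range(4):
    d=W[(i+1)%4]-W[i];print(W[i],np.linalg.norm(d),np.arctan2(d[1],d[0]))
print('centre',W.mean(0))
c=max(cv2.findContours(m,0,1)[0],key=cv2.contourArea);x,y,w,h=cv2.boundingRect(c);print('bbox',x,y,w,h)
P=onplane("wrist",[[318,y],[x,182],[x+w,182]],80.5,T)[:,:2];print('near,right,left edge',P)
print('left-right',np.linalg.norm(P[1]-P[2]),(P[1]+P[2])/2)
# bystanders
for n,uv,z in(('tin',(189,137),58),('honey',(231,262),84),('mustard',(399,266),86)):print(n,onplane("wrist",uv,z,T))
E
```

```text
[133  18 128] [129  13 135] [173   7 152] [128   8 125] [ 15  10 147]
lid rect ((316.9999694824219, 185.49996948242188), (97.99998474121094, 66.99998474121094), -0.0)
[ 470.01 -345.12] 91.4571995377023 2.1012067352962642
[ 423.74 -266.23] 127.16528259544656 0.5737625922156567
[ 530.54 -197.2 ] 91.44050937623204 -0.9556913644689027
[ 583.31 -271.89] 134.90820096303807 -2.5677641328891037
centre [ 501.9  -270.11]
bbox 316 180 25 12
near,right,left edge [[ 498.19 -261.91]
 [ 497.42 -265.62]
 [ 525.35 -247.57]]
left-right 33.25264714124861 [ 511.39 -256.59]
tin [[ 321.85 -310.64   58.  ]]
honey [[ 458.27 -427.45   84.  ]]
mustard [[ 661.02 -302.58   86.  ]]
```

```bash
python3 - <<'E'
from h import *
T=np.load('T1.npy');im=cv2.imread('pics/wrist1.png').astype(int)
m=((im[...,0]-im[...,2]>-2)&(im.max(2)<158)&(im.max(2)>60)).astype(np.uint8);m[:100]=0;m[236:]=0;m[:,:228]=0;m[:,405:]=0
m=cv2.morphologyEx(m,cv2.MORPH_CLOSE,np.ones((9,9)))
def span(v):
    i=np.flatnonzero(v);return i.min(),i.max()+1
for n,c in(('cols',[275,290,345,360]),):print([ (k,span(m[:,k])) for k in c],'tabN',span(m[:,318]))
print([(k,span(m[k])) for k in(145,155,208,216)],'tabLR',span(m[181]),'tabN cols',span(m[115]),span(m[122]),'tab rows',span(m[:,243]),span(m[:,393]))
l=[span(m[k]) for k in(145,155,208,216)];u=[span(m[:,k]) for k in(275,290,345,360)]
yl=[145,155,208,216]
A=np.polyfit(yl,[a for a,b in l],1);B=np.polyfit(yl,[b for a,b in l],1);C=np.polyfit([275,290,345,360],[a for a,b in u],1);D=np.polyfit([275,290,345,360],[b for a,b in u],1)
def X(v,h):
    y=180.
    for _ in range(9): y=np.polyval(h,np.polyval(v,y))
    return np.polyval(v,y)-.5,y-.5
p=np.array([X(A,C),X(B,C),X(B,D),X(A,D)]);print(p)
W=onplane("wrist",p,79,T)[:,:2]
for i in range(4):
    d=W[(i+1)%4]-W[i];print(W[i],np.linalg.norm(d),np.arctan2(d[1],d[0]))
print('centre',W.mean(0))
a,b=span(m[181]);P=onplane("wrist",[[a-.5,181],[b-.5,181],[318,span(m[:,318])[0]-.5]],80.5,T);print(P,np.linalg.norm(P[0]-P[1]),(P[0]+P[1])/2)
E
```

```text
[(275, (np.int64(138), np.int64(223))), (290, (np.int64(138), np.int64(223))), (345, (np.int64(137), np.int64(223))), (360, (np.int64(137), np.int64(223)))] tabN (np.int64(111), np.int64(234))
[(145, (np.int64(262), np.int64(374))), (155, (np.int64(262), np.int64(374))), (208, (np.int64(265), np.int64(371))), (216, (np.int64(266), np.int64(370)))] tabLR (np.int64(239), np.int64(398)) tabN cols (np.int64(300), np.int64(336)) (np.int64(300), np.int64(336)) tab rows (np.int64(165), np.int64(199)) (np.int64(164), np.int64(199))
[[260.84 137.77]
 [374.24 136.22]
 [369.39 222.5 ]
 [265.61 222.5 ]]
[ 406.75 -255.75] 145.66235462147375 0.5871064799693287
[ 528.02 -175.06] 116.75751611984542 -1.006130662882322
[ 590.5  -273.69] 143.6740723119836 -2.567760467471622
[ 469.84 -351.68] 114.8226708966714 2.1525120879684976
centre [ 498.78 -264.04]
[[ 410.19 -320.39   80.5 ]
 [ 587.65 -205.69   80.5 ]
 [ 450.29 -187.76   80.5 ]] 211.3053213335663 [ 498.92 -263.04   80.5 ]
```

Box: centre (498.8,-263.8), yaw -0.996. The sizes match (146 x 116, and 211 mm over the clips), and the tool is aligned with x = -box x and y = +box y. Now the near clip.

```bash
python3 -m jog '[[[0,0,0],[0.258,-0.005,0.2],-1],[[0,0,0],[0.258,-0.005,0.4],-1],[[0,0,0],[0.258,-0.005,0.6],-1],[[0,0,0],[0.258,-0.005,0.767],-1],[[0,0,0],[0.258,-0.005,0.767],-1],[[0,0,0],[0.258,-0.005,0.767],-1],[[0,0,0],[0.258,-0.005,0.767],-1],[[0,0,0],[0.258,-0.005,0.767],-1]]'
python3 - <<'E'
from h import *
P=sense()["position"];d=P[:2]-[498.8,-263.8];print(d@[.543,-.839],d@[.839,.543],P[2],sense()["eef_rot"])
E
```

```text
t: 2.2
position: [452.1, -191.5, 102.9]
eef_rot: [3.14, 0.003, 2.144]
contact_force: [0.2, -0.1, -0.1]
opening: 0.0
grip_force: 0.0
-86.00313834389965 0.05396864898563712 102.87030716924528 [3.14 0.   2.14]
```

```bash
python3 -m jog '[[[0,0,0],[0,0,0.03],-1],[[0,0,0],[0,0,0.06],-1],[[0,0,0],[0,0,0.08],-1],[[0,0,0],[0,0,0.1],-1],[[0,0,0],[0,0,0.1],-1]]'; python3 -m jog '[[[0,0,0],[0,0,0.02],-1],[[0,0,0],[0,0,0.04],-1],[[0,0,0],[0,0,0.04],-1]]'
```

```text
t: 2.7
position: [450.4, -190.7, 69.4]
eef_rot: [-3.141, -0.001, 2.144]
contact_force: [-0.4, 0.1, 1.1]
opening: 0.001
grip_force: 0.3
t: 3.0
position: [450.2, -190.5, 57.2]
eef_rot: [-3.141, -0.001, 2.144]
contact_force: [0.6, 0.8, -0.7]
opening: 0.0
grip_force: 0.0
```

```bash
python3 -m jog '[[[0,0,0],[0,0,0.015],-1],[[0,0,0],[0,0,0.03],-1],[[0,0,0],[0,0,0.03],-1]]'; python3 - <<'E'
from h import *
a=read_camera("scene")[110:310,170:400];b=read_camera("side")[150:300,230:430]
im=np.vstack([cv2.resize(a,(460,400))]);im2=cv2.resize(b,(340,255))
o=np.zeros((400,800,3),np.uint8);o[:,:460]=im;o[:255,460:]=im2;cv2.imwrite("pics/p1.png",o)
E
```

```text
t: 3.3
position: [450.4, -190.6, 48.5]
eef_rot: [-3.141, -0.001, 2.144]
contact_force: [0.1, -0.8, 0.1]
opening: -0.001
grip_force: 0.0
```

View pics/p1.png

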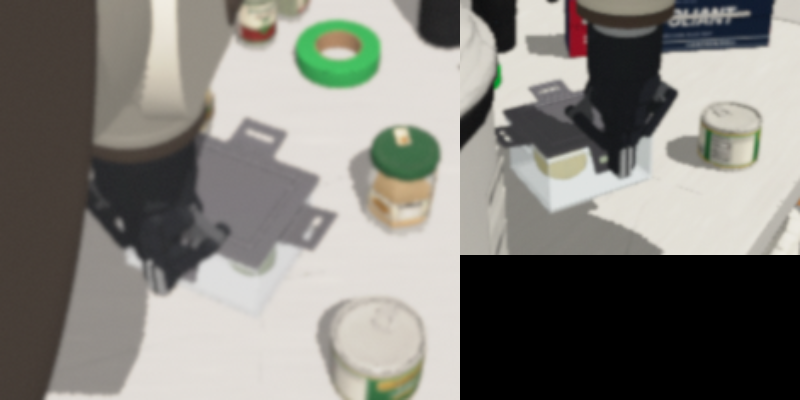

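The near clip no longer sticks out: the side view shows a flap hanging beside the finger at (605,160). I'll rise and check from above.

```bash
python3 -m jog '[[[0,0,0],[0,0,-0.16],-1],[[0,0,0],[0,0,-0.3],-1],[[0,0,0],[-0.1,0,-0.46],-1],[[0,0,0],[-0.227,0,-0.6],-1],[[0,0,0],[-0.227,0,-0.7],-1],[[0,0,0],[-0.227,0,-0.7],-1],[[0,0,0],[-0.227,0,-0.7],-1]]'; cat > look.py <<'E'
from h import *
import sys
i=np.array(camera_info("wrist")["world_from_camera"]);im=read_camera("wrist");cv2.imwrite(f"pics/{sys.argv[1]}.png",im)
P=sense()["position"];d=P[:2]-[498.8,-263.8];print(d@[.543,-.839],d@[.839,.543],P[2],sense()["eef_rot"],sense()["t"])
np.save(f"{sys.argv[1]}.npy",i)
E
python3 look.py w2
```

```text
t: 4.1
position: [487.9, -248.3, 259.8]
eef_rot: [3.141, 0.001, 2.144]
contact_force: [0.3, 0.1, -1.0]
opening: -0.0
grip_force: 0.0
-19.504545652952057 -0.8615246281381469 258.70923706132214 [-3.14 -0.    2.14] 4.15
```

View pics/w2.png

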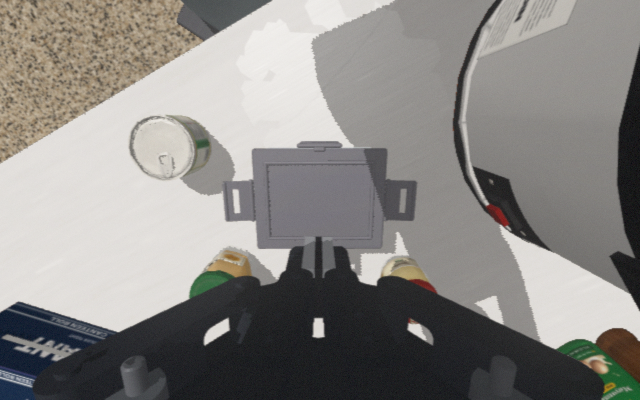

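The near clip is shut: only a thin line is left at (319,145), and the other three still stick out. Next is the far clip.

```bash
python3 - <<'E'
from h import *
W=onplane("wrist",[[252,148.5],[387,148.5]],80,np.load("w2.npy"))[:,:2];d=W[1]-W[0];print(np.linalg.norm(d),np.arctan2(d[1],d[0]),(W.mean(0)+58*np.array([.543,-.839])))
E
python3 -m jog '[[[0,0,0],[-0.15,0.003,0.1],-1],[[0,0,0],[-0.3,0.003,0.2],-1],[[0,0,0],[-0.358,0.003,0.35],-1],[[0,0,0],[-0.358,0.003,0.49],-1],[[0,0,0],[-0.358,0.003,0.49],-1],[[0,0,0],[-0.358,0.003,0.49],-1],[[0,0,0],[-0.358,0.003,0.49],-1]]'
python3 -m jog '[[[0,0,0],[0,0,0.04],-1],[[0,0,0],[0,0,0.08],-1],[[0,0,0],[0,0,0.1],-1],[[0,0,0],[0,0,0.12],-1],[[0,0,0],[0,0,0.14],-1],[[0,0,0],[0,0,0.14],-1]]'
```

```text
143.2407980040418 0.5736616524409102 [ 499.23 -264.12]
t: 4.85
position: [547.4, -337.9, 115.1]
eef_rot: [3.141, 0.003, 2.145]
contact_force: [-0.2, -0.0, -0.3]
opening: 0.002
grip_force: 0.0
t: 5.45
position: [546.5, -337.5, 69.3]
eef_rot: [-3.141, -0.001, 2.144]
contact_force: [-0.4, -0.5, 0.1]
opening: 0.001
grip_force: 0.2
```

```bash
python3 -m jog '[[[0,0,0],[0,0,0.02],-1],[[0,0,0],[0,0,0.04],-1],[[0,0,0],[0,0,0.055],-1],[[0,0,0],[0,0,0.07],-1],[[0,0,0],[0,0,0.07],-1]]'
python3 -m jog '[[[0,0,0],[0,0,-0.1],-1],[[0,0,0],[0,0,-0.26],-1],[[0,0,0],[0.1,0,-0.4],-1],[[0,0,0],[0.25,0,-0.5],-1],[[0,0,0],[0.4,0,-0.5],-1],[[0,0,0],[0.6,0,-0.5],-1],[[0,0,0],[0.6,0,-0.5],-1],[[0,0,0],[0.6,0,-0.5],-1]]'; python3 look.py w3
```

```text
t: 5.95
position: [546.3, -337.5, 48.2]
eef_rot: [-3.141, -0.001, 2.144]
contact_force: [-0.4, -0.5, -0.1]
opening: 0.002
grip_force: 0.0
t: 6.75
position: [448.7, -185.6, 200.0]
eef_rot: [3.141, 0.001, 2.145]
contact_force: [0.4, -1.0, 0.6]
opening: -0.004
grip_force: 0.0
-91.65693309978136 0.40142363114723856 199.7917981512444 [3.14 0.   2.14] 6.8
```

View pics/w3.png

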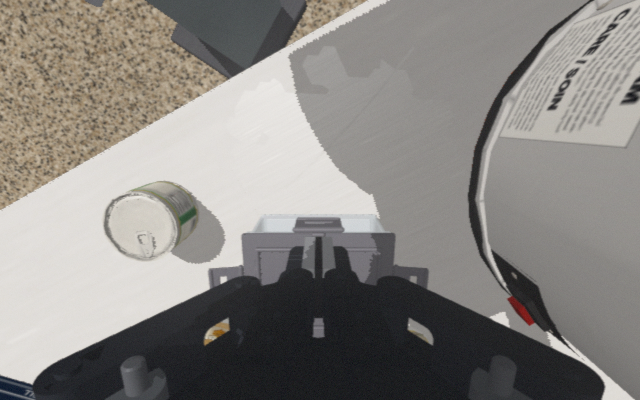

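The wrist view from here shows the near clip folded at (318,224), but the gripper hides the far side. I'll check the far clip by pixel value in the scene and side views against the first pictures.

```bash
cat > chk.py <<'E'
from h import *
tabs=dict(near=(-72,0,80),far=(72,0,80),left=(0,87,80),right=(0,-87,80),lid=(0,30,82))
for n in("scene","side"):
    im=read_camera(n);i0=cv2.imread(f"pics/{n}0.png")
    for k,b in tabs.items():
        offs=[[dx,dy,0] for dx in(-6,0,6) for dy in(-18,18)] if k in("near","far") else [[dx,dy,0] for dx in(-18,18) for dy in(-6,0,6)]
        uv=proj(n,box([498.8,-263.8],-.996,np.array(b)+offs)).round().astype(int)
        print(n,k,'before',np.median([i0[v,u] for u,v in uv],0),'now',np.median([im[v,u] for u,v in uv],0))
E
python3 chk.py
```

```text
scene near before [96. 94. 97.] now [158.5 158.5 159. ]
scene far before [102.5 100.  103.5] now [189.5 196.  203. ]
scene left before [101.5 100.5 104. ] now [73.5 71.5 74.5]
scene right before [96.5 94.5 98.5] now [106.5 104.5 108.5]
scene lid before [ 98.  96. 100.] now [108.  105.5 110. ]
side near before [124.5 120.5 123.5] now [131.5 128.5 130. ]
side far before [132.5 130.5 132.5] now [215.  223.5 226.5]
side left before [122.  119.5 121. ] now [74.5 73.5 73. ]
side right before [120.5 118.5 121.5] now [116.  114.  117.5]
side lid before [115.5 113.  115. ] now [111.5 109.  111. ]
```

The far clip is shut: both cameras see bare table where it stuck out. Left and right are still open. Next is the left clip.

```bash
python3 -m jog '[[[0,0,0],[-0.12,0.11,0],-1],[[0,0,0],[-0.24,0.22,0],-1],[[0,0,0],[-0.307,0.343,0.1],-1],[[0,0,0],[-0.307,0.343,0.2],-1],[[0,0,0],[-0.307,0.343,0.293],-1],[[0,0,0],[-0.307,0.343,0.293],-1],[[0,0,0],[-0.307,0.343,0.293],-1],[[0,0,0],[-0.307,0.343,0.293],-1]]'
python3 -m jog '[[[0,0,0],[0,0,0.04],-1],[[0,0,0],[0,0,0.08],-1],[[0,0,0],[0,0,0.1],-1],[[0,0,0],[0,0,0.12],-1],[[0,0,0],[0,0,0.14],-1],[[0,0,0],[0,0,0.14],-1]]'; python3 - <<'E'
from h import *
P=sense()["position"];d=P[:2]-[498.8,-263.8];print(d@[.543,-.839],d@[.839,.543],P[2])
E
```

```text
t: 7.7
position: [586.2, -208.9, 113.0]
eef_rot: [3.141, 0.002, 2.144]
contact_force: [-0.6, -0.2, 0.8]
opening: 0.003
grip_force: 0.0
t: 8.3
position: [585.2, -208.0, 68.5]
eef_rot: [-3.141, -0.001, 2.144]
contact_force: [0.0, 0.1, 0.6]
opening: -0.0
grip_force: 0.2
0.1296102401964044 102.75571728999874 68.45533186137985
```

```bash
python3 -m jog '[[[0,0,0],[0,0,0.02],-1],[[0,0,0],[0,0,0.04],-1],[[0,0,0],[0,0,0.055],-1],[[0,0,0],[0,0,0.07],-1],[[0,0,0],[0,0,0.07],-1]]'
python3 -m jog '[[[0,0,0],[0,0,-0.1],-1],[[0,0,0],[0,0,-0.26],-1],[[0,0,0],[0,0,-0.4],-1],[[0,0,0],[0.067,-0.1,-0.55],-1],[[0,0,0],[0.067,-0.25,-0.7],-1],[[0,0,0],[0.067,-0.343,-0.7],-1],[[0,0,0],[0.067,-0.343,-0.7],-1],[[0,0,0],[0.067,-0.343,-0.7],-1]]'; python3 look.py w4; python3 - <<'E'
from h import *
T=np.load("w4.npy");im=cv2.imread("pics/w4.png");i0=cv2.imread("pics/w2.png")
for k,r in dict(left=im[185:217,392:410],left0=i0[185:217,392:410],right=im[185:217,230:248],right0=i0[185:217,230:248],near=im[135:141,300:338]).items(): print(k,np.median(r.reshape(-1,3),0))
g=im.astype(int).max(2);print(g[200,215:265:2],g[200,370:420:2],g[138:160,280])
E
```

```text
t: 8.8
position: [585.0, -207.9, 47.3]
eef_rot: [-3.141, -0.001, 2.144]
contact_force: [0.6, -0.2, -0.6]
opening: 0.002
grip_force: 0.0
t: 9.6
position: [487.8, -247.4, 258.8]
eef_rot: [3.141, 0.001, 2.143]
contact_force: [-0.8, 0.8, -0.3]
opening: 0.002
grip_force: 0.0
-19.915442148215835 0.26114604788461904 258.0506778102655 [ 3.14 -0.    2.14] 9.65
left [137. 140. 143.]
left0 [85. 81. 83.]
right [125. 120. 123.]
right0 [126. 121. 123.]
near [222. 225. 228.]
[223 222 223 222 151 106 106 128 123 218 224 222 135 122 119 124 122 123
 119 104 124 128 129 127 128] [127 115 110 122 112  81  78  82  83  90 139 145 143 146 144 142 141 145
 145 144 146 144 141 143 143] [226 228 228 226 228 227 229 230 228 226 218 153 133 132 130 132 129 132
 130 130 128 128]
```

The left clip is shut and the box hasn't moved. Last is the right clip.

```bash
python3 -m jog '[[[0,0,0],[-0.067,-0.15,0],-1],[[0,0,0],[-0.067,-0.3,0.1],-1],[[0,0,0],[-0.067,-0.343,0.25],-1],[[0,0,0],[-0.067,-0.343,0.4],-1],[[0,0,0],[-0.067,-0.343,0.493],-1],[[0,0,0],[-0.067,-0.343,0.493],-1],[[0,0,0],[-0.067,-0.343,0.493],-1],[[0,0,0],[-0.067,-0.343,0.493],-1]]'
python3 -m jog '[[[0,0,0],[0,0,0.04],-1],[[0,0,0],[0,0,0.08],-1],[[0,0,0],[0,0,0.1],-1],[[0,0,0],[0,0,0.12],-1],[[0,0,0],[0,0,0.14],-1],[[0,0,0],[0,0,0.14],-1]]'
python3 -m jog '[[[0,0,0],[0,0,0.02],-1],[[0,0,0],[0,0,0.04],-1],[[0,0,0],[0,0,0.055],-1],[[0,0,0],[0,0,0.07],-1],[[0,0,0],[0,0,0.07],-1]]'
python3 -m jog '[[[0,0,0],[0,0,-0.1],-1],[[0,0,0],[0,0,-0.26],-1],[[0,0,0],[0,0,-0.4],-1],[[0,0,0],[0.067,0.1,-0.55],-1],[[0,0,0],[0.067,0.25,-0.7],-1],[[0,0,0],[0.067,0.343,-0.7],-1],[[0,0,0],[0.067,0.343,-0.7],-1],[[0,0,0],[0.067,0.343,-0.7],-1],[[0,0,0],[0.067,0.343,-0.7],-1]]'; python3 look.py w5; python3 - <<'E'
from h import *
w=cv2.resize(cv2.imread("pics/w5.png")[100:300,80:480],(800,400));s=read_camera("scene")[110:310,180:440];d=read_camera("side")[150:300,230:430]
o=np.zeros((600,800,3),np.uint8);o[:400]=w;o[400:,:260]=s;o[400:,270:536]=cv2.resize(d,(266,200));cv2.imwrite("pics/fin.png",o)
E
```

```text
t: 10.45
position: [413.6, -320.1, 112.0]
eef_rot: [3.141, 0.002, 2.145]
contact_force: [0.4, 0.2, 0.5]
opening: -0.002
grip_force: 0.0
t: 11.05
position: [412.4, -319.6, 67.6]
eef_rot: [-3.141, -0.001, 2.144]
contact_force: [0.1, -1.1, -0.5]
opening: 0.001
grip_force: 0.2
t: 11.55
position: [412.2, -319.5, 46.6]
eef_rot: [-3.141, -0.001, 2.144]
contact_force: [-0.3, -1.0, 0.0]
opening: 0.002
grip_force: 0.0
t: 12.45
position: [487.5, -247.2, 256.7]
eef_rot: [-3.141, -0.001, 2.144]
contact_force: [-1.4, -0.6, 0.1]
opening: -0.003
grip_force: 0.0
-19.961640982586765 -0.6759647274110547 256.7362510043477 [-3.14 -0.    2.14] 12.5
```

View pics/fin.png

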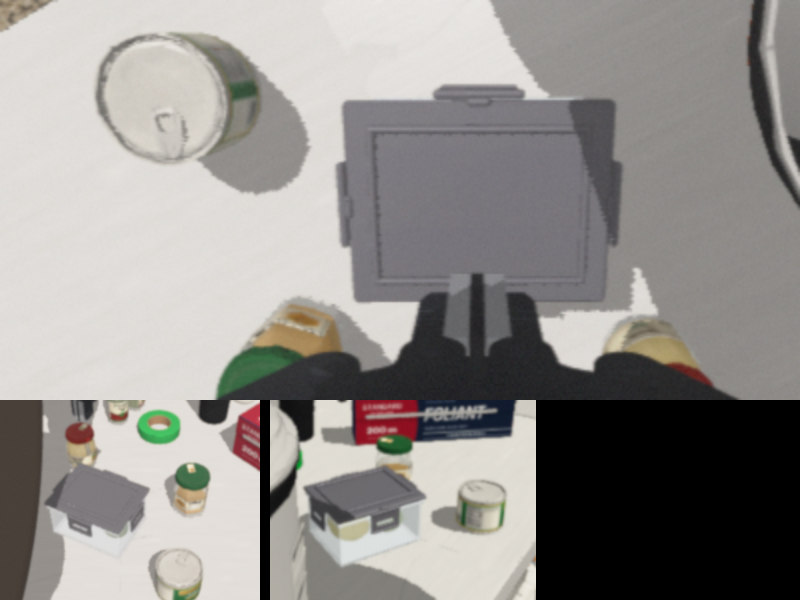

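In this last view the near (480,92), left (615,200) and right (345,205) clips are all folded down. The scene and side views show no flap sticking out on any side, the far one included. The box, tin and jars stand where they were, and the arm is clear.

```bash
python3 -c "
from cell import *
print(close_job())"
```

```text
the job is handed in; nothing more can be done
None
```

All four clips were pressed shut in the order near, far, left, right, with the box, tin and jars left where they stood; the job was handed in at about 12.6 s.

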